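# Clamp a blocked lens in the drilling fixture

## Robot

A 6-joint arm with a two-finger parallel gripper is mounted at the origin on the work surface. World frame = base frame: x ahead of the robot, y to its left, z up, the work surface at z = 0. Lengths are in mm, angles in rad, forces in N, time in s.
With the tool pointing down it reaches from about 325 to 900 mm from the base axis. Payload 6.1 kg.
Tool frame: the origin (TCP) lies at the very end of the fingers, on their centre line; the grasp point (between the pads) lies 19 mm behind it; x points along the fingers, y is the direction in which the jaws open and shut, and the axes are right-handed (so a half turn about x gives the same grasp; the last joint's range is limited). The gripper opens to 85 mm and grips with 20 to 120 N. Pads are 22 mm wide; open, the fingers measure 114 mm over their backs; the gripper's body (76 mm by 85 mm) begins 54 mm behind the grasp point. The pads swing forward as they close: fully open they stand 13 mm farther back than shut.
Start: joints at [1.102, 0.22, 1.526, -0, 1.395, -0.126], TCP at [210.077, 588.629, 231.3] pointing down, gripper open.
Joint ranges: [-2.98, 2.98], [-0.91, 2.08], [0.09, 2.57], [-1.24, 4.39], [0.2, 2.65], [-2.68, 2.68]. Speed limits (rad/s): [2.57, 2.57, 3.01, 3.14, 3.14, 3.14].

## Interface

Orientations are given as [roll, pitch, yaw] about the fixed x, y, z axes, in that order (R = Rz(yaw) Ry(pitch) Rx(roll)).
In Python, from bench import get_state, camera, calibration, finish_job gives the robot as it stands. The module is installed in compiled form; this text tells all that it offers.
- The arm moves only by the tool jog_arm, never from a script. Its arguments are lists of equal length, an entry for each row: "slide": the shift along the world's x, y, z in cm, a list of three; "dr": the turn, a rotation vector about the world's x, y, z in degrees, a list of three; "jaw": the opening, from 0 (shut) to 1 (fully open). A call has 1 to 10 rows; each row is the pose to reach, as a shift and turn from the pose measured when the call began; what a row does not reach only later rows make up. A row lasts 1/8 s, in which the tool goes at most 62.5 mm and 10.7 degrees, less where a joint would pass 70% of its speed; a pose out of reach is approached as far as the arm can. A call with a gripper value outside its range is refused whole. The fingers move at their own pace and stop on an object; the grip force is fixed at half the most. Time passes only in rows, so rows that repeat a pose let the fingers close. It gives the time, the measured TCP pose, the force and the opening at its end, in the units of the state.
- get_state(): the state, without advancing time (a new reading comes with each control period).
- camera(name): name is "scene" or "top" or "wrist"; returns the picture (480x640x3 uint8, red, green, blue); there is no depth.
- calibration(name): a dict with "mtx" (3x3 intrinsics, pixels), "k1" (the pictures are not rectified: a ray, as slopes to the right and down, at radius r is drawn at 1 + k1 r^2 times it, then the intrinsics apply), "position" and "attitude" of the camera in the world. Camera axes: x right, y up, looking along -z (the intrinsics and any distortion apply to the point x, -y, -z); pixel columns grow to the right and rows downward; lengths in mm; the calibration is good to about 2 mm. A picture is of the moment at which its call begins: read the wrist's pose just before it. calibration takes no time and is no camera call; for the wrist camera it gives the pose at the moment of the call.
- finish_job(): hands the job in, once; it reports no verdict.
The state is a dict: "clock": time; "q": joint angles; "qd": joint speeds; "joint_efforts": joint torques, N m; "position": TCP position; "orientation": TCP orientation; "force": force on the tool from outside, world axes, zero at the start; "torque": the same for the moment, N m; "grip_width": finger opening in mm.
Only numpy, scipy, OpenCV 4.12 (cv2) and the standard library are available. Lean on these libraries where they do the work, as an engineer would, in place of code of your own. Each camera call takes 0.05 s, during which the arm holds its last target.

## Task

Set the round lens up for drilling: push it across the fixture's black rubber table until its edge rests against both steel stop pins, then push the red clamp lever over past its dead point until it snaps into lock and the clamp presses the lens down by its blue block. Push with the fingertips only, never pick the lens up, and leave the spray bottle, screwdriver, yellow tray and loose trial lens where they are.

Things in the scene. Friction and masses are not known exactly. Their poses are not given: they have to be found in the camera images.
- fixture: Lens-drilling fixture bolted to the bench: base plate 110 x 220 x 12 mm. Origin: centre of its underside; z up, y runs from the clamp to the lens. Black rubber lens table: top 22 mm above the bench, x -38 to 38, y 2 to 108 mm. Steel toggle clamp on a 50 mm wide block, y -99 to -21 mm; its open arm stands up and overhangs the lens table to y = 20 mm, 115 mm and more above the bench.
- seat (a point): Point on the lens table's top (22 mm above the bench) where the centre of the lens lies when its edge touches both stop pins. Axes as the fixture's. The pins, steel, 6 mm thick, 13 mm tall, stand 20 mm to either side (fixture x) and 20 mm nearer the clamp (fixture -y): push the lens towards -y, between them, as far as it goes.
- lens: Loose clear round lens, 50 mm in diameter, 6 mm thick, flat on the lens table, with a blue block 25 mm in diameter and 12 mm tall on its centre (18 mm tall in all), about 50 g. Origin: centre of its underside, z up. It starts 15 to 35 mm from its seat, away from the clamp (fixture +y) and up to 6 mm to one side.
- lever_grip (a point): Point on the axis of the red grip, 115 mm from the lever pin. The grip is a straight bar 20 mm wide (fixture x), 14 mm thick, 54 to 140 mm from the pin and in line with it. Open it stands 81 degrees up from level; it swings down in the fixture's y-z plane away from the lens, until it points to fixture -y, 6 degrees above level, this point 82 mm above the bench.
- lever_pin (a point): Axis (along fixture x) about which the lever turns on the clamp arm. It moves as the clamp closes: open 44 mm above the bench, locked 69 mm, and 7 mm further towards fixture -y.
- lever (a joint): Lever angle (rad) from the clamp arm: 0 open, grows as the lever goes down; at 2.15 the rubber tip meets the block, 2.41 dead point, 2.47 locked on its stop. Takes 1 to 2 N at the grip, up to 9 N over the last part before the dead point. Let go before it, the lever springs back to about 2.15; past it, it snaps to the stop and stays.
- clamp_arm (a joint): Angle (rad) of the clamp arm: 0 fully open (standing 70 degrees up), about 1.17 lying level and clamped.
- clamp_tip: Black rubber tip, 16 mm in diameter and 14 mm long, at the end of the spindle that hangs from the clamp arm 80 mm from the arm's pivot. Origin: centre of the face that presses on the block. Locked with the lens under it, it presses with about 33 N on the top of the blue block.
- spray: White lens-cleaner bottle with a blue cap, 38 mm in diameter, 100 mm tall, standing on the bench on the robot's side of the fixture; leave alone. Origin: centre of its underside.
- driver: Small screwdriver, 130 mm long, lying on the bench beyond the fixture; leave alone.
- tray: Yellow job tray with lenses in it, 100 x 130 x 28 mm, on the bench beyond the lens table; leave alone. Origin: centre of its underside.
- trial_lens: Loose trial lens, 38 mm in diameter, 4 mm thick, with a red tab, lying on the bench on the robot's side of the clamp; leave alone. Origin: centre of its underside.
Things that resemble listed ones, but are neither listed nor needed, are in the scene too. Of the things that look like the fixture, take the one that is nearest to the robot's base at the start. There is more than one size of the lens; the one meant has the size given above.

How it is judged:
By the outcome, as a careful person would: the job done as asked, in the order asked, and still so for the second after the job is handed in, with the robot touching nothing.
It also fails if it takes over 42 s, if anything falls off the work surface, if the arm or the gripper's body presses on something with over 40 N, if the wrist force passes 120 N, or if a joint passes its speed limit or range.

## Working session

There is one attempt and no reset: what is moved stays moved. The work goes in short steps, Python scripts to look and compute and a tool call to move; the robot and the scene stay as the last step left them, time stands still between calls to the robot, and variables do not carry over. Pictures are saved under pics/ and viewed, and the job is handed in when it is done.

Besides the shell and the picture viewer there is one more tool, called after "Call:" as a command line: name --argument value ..., lists and objects as JSON in quotes. jog_arm: Moves the arm, as the interface text tells. Its arguments: {"type":"object","properties":{"slide":{"type":"array"},"dr":{"type":"array"},"jaw":{"type":"array"}},"required":["slide","dr","jaw"]}

```bash
mkdir -p pics; python3 - <<'E'
from bench import *
import cv2
print(get_state())
for n in ("scene","top","wrist"):
    c=calibration(n); print(n,c)
    im=camera(n); cv2.imwrite(f"pics/{n}0.png",im[:,:,::-1])
E
```

```text
{'clock': 0.0, 'q': array([ 1.10194227e+00,  2.21257306e-01,  1.52764634e+00,  1.39241688e-05,
        1.39470831e+00, -1.26096292e-01]), 'qd': array([-0.00051879,  0.00052047,  0.00053682, -0.00186662, -0.00165983,
        0.00085323]), 'joint_efforts': array([ 1.44183348e-03, -4.96898997e+01, -3.89399064e+01, -6.48424248e-05,
        1.08997989e-02, -1.51629621e-05]), 'position': array([209.76548983, 588.08270075, 230.16129501]), 'orientation': array([-1.70367898,  1.56877698, -2.04643919]), 'force': array([ 0.15797718,  0.86265092, -0.03296171]), 'torque': array([ 0.02693333, -0.03338527, -0.01977729]), 'grip_width': 85.31135272829076}
scene {'mtx': array([[474.97019285,   0.        , 320.28685471],
       [  0.        , 474.97019285, 242.50677747],
       [  0.        ,   0.        ,   1.        ]]), 'k1': -0.029310448217372317, 'position': array([850.04550223, 372.99984724, 937.3806213 ]), 'attitude': array([ 0.58467547, -0.01311427,  2.57995865])}
top {'mtx': array([[542.47048539,   0.        , 316.4400152 ],
       [  0.        , 542.47048539, 240.37858813],
       [  0.        ,   0.        ,   1.        ]]), 'k1': -0.15763451014695615, 'position': array([ 385.25593556,  -78.07245475, 1026.52897483]), 'attitude': array([ 0.18428054,  0.0215956 , -1.58958819])}
wrist {'mtx': array([[352.48322946,   0.        , 320.42338889],
       [  0.        , 352.48322946, 240.03557517],
       [  0.        ,   0.        ,   1.        ]]), 'k1': -0.06545110916566559, 'position': array([131.96910592, 615.62778907, 373.82589854]), 'attitude': array([-0.32513061,  0.00203398,  1.22808091])}
```

View pics/scene0.png

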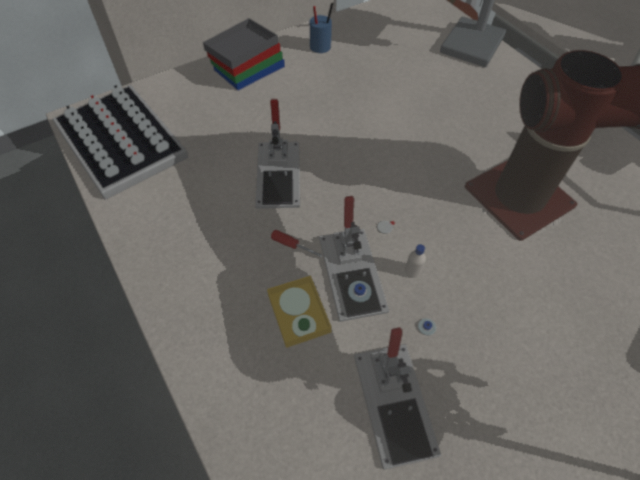

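View pics/top0.png

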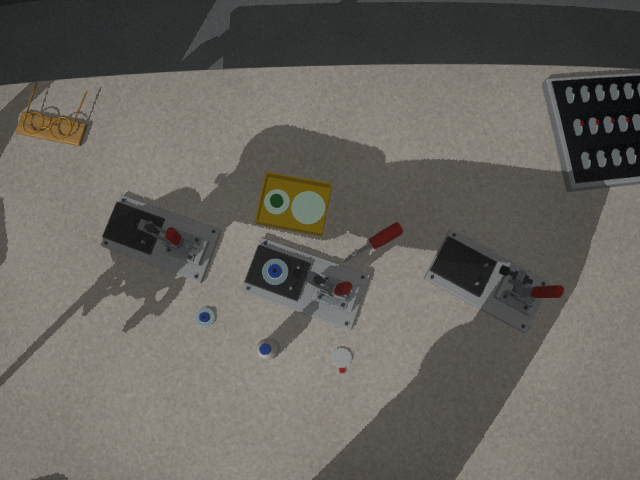

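View pics/wrist0.png

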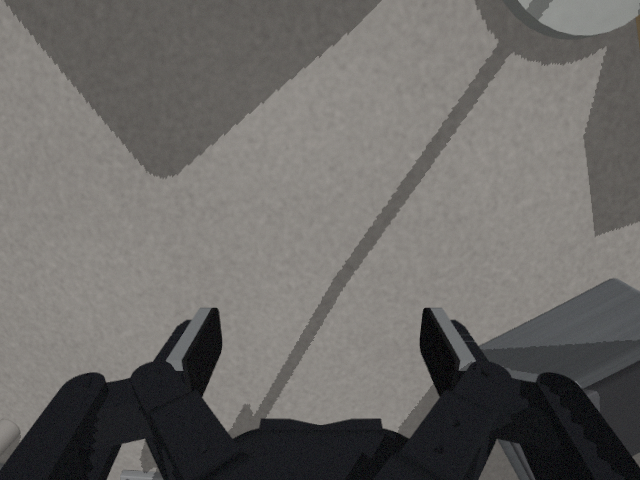

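```bash
cat > h.py <<'E'
import numpy as np, cv2
from scipy.spatial.transform import Rotation as Ro
from bench import *
def rot(a): return Ro.from_euler('xyz',a).as_matrix()
def ray(c,uv):
    K=c['mtx'];k=c['k1']
    p=cv2.undistortPoints(np.array([[uv]],float),K,np.array([k,0,0,0,0]))[0,0] 
    d=rot(c['attitude'])@np.array([p[0],-p[1],-1.]); return np.array(c['position']),d/np.linalg.norm(d)
def onz(c,uv,z):
    o,d=ray(c,uv); return o+d*(z-o[2])/d[2]
def proj(c,P):
    q=rot(c['attitude']).T@(np.asarray(P,float)-c['position']); s=np.array([q[0]/-q[2],-q[1]/-q[2]])
    s=s*(1+c['k1']*(s@s)); K=c['mtx']; return np.array([K[0,0]*s[0]+K[0,2],K[1,1]*s[1]+K[1,2]])
def tri(c1,u1,c2,u2):
    o1,d1=ray(c1,u1);o2,d2=ray(c2,u2)
    A=np.stack([d1,-d2],1);t=np.linalg.lstsq(A,o2-o1,rcond=None)[0]
    a=o1+d1*t[0];b=o2+d2*t[1];return (a+b)/2,np.linalg.norm(a-b)
E
python3 - <<'E'
from h import *
t=calibration('top');s=calibration('scene')
for n,p in dict(A=(160,240),B=(305,285),C=(490,280),lens=(275,271),small=(205,316),bottle=(266,350)).items(): 
    P=onz(t,p,15);print(n,P,np.hypot(*P[:2]))
print('scene lens',onz(s,(360,289),36), 'top',onz(t,(275,268),40))
im=cv2.imread('pics/top0.png')[220:340,225:385]; cv2.imwrite('pics/topcrop.png',cv2.resize(im,None,fx=5,fy=5,interpolation=cv2.INTER_CUBIC))
im=cv2.imread('pics/scene0.png')[185:335,265:445]; cv2.imwrite('pics/scenecrop.png',cv2.resize(im,None,fx=4,fy=4,interpolation=cv2.INTER_CUBIC))
E
```

```text
A [581.87767411 243.04828728  15.        ] 630.5982061278298
B [489.77616332 -36.76583442  15.        ] 491.1541679964306
C [ 490.51051477 -386.614107     15.        ] 624.5566690295609
lens [517.35134998  19.37111314  15.        ] 517.7138778833237
small [434.74206481 151.94625258  15.        ] 460.53048388799175
bottle [370.5256313   37.21145154  15.        ] 372.3894944496692
scene lens [513.49100504  20.00332668  36.        ] top [519.64426166  16.92920377  40.        ]
```

View pics/topcrop.png

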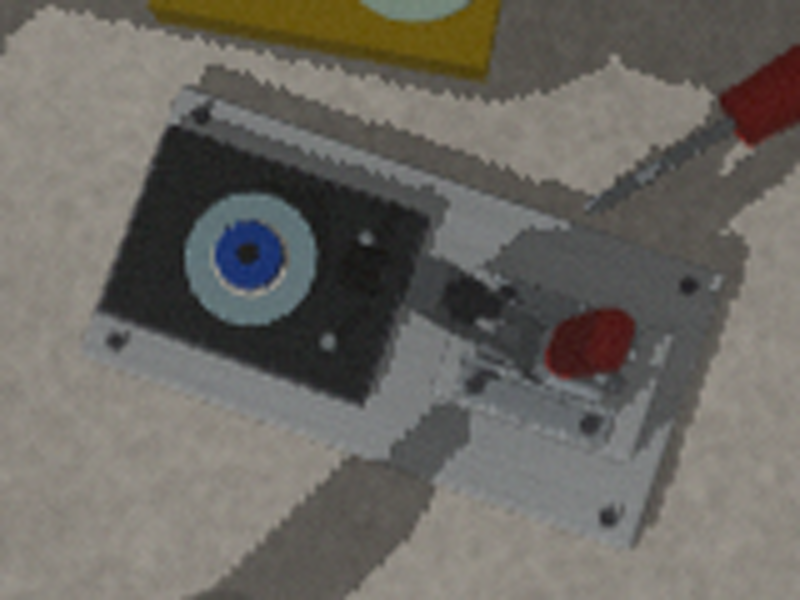

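View pics/scenecrop.png

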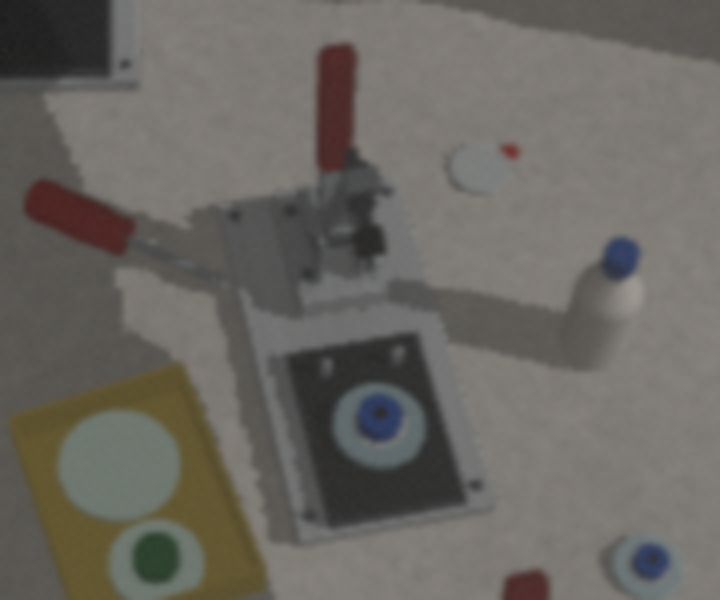

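```bash
cat > m.py <<'E'
from h import *
t=calibration('top');s=calibration('scene')
im=cv2.imread('pics/top0.png')
# screws at plate corners (z=12) in top crop; pins top z=35
cr=lambda x,y:(225+x/5-.4,220+y/5-.4)
sc=lambda x,y:(265+x/4-.4,185+y/4-.4)
S=[onz(t,cr(*p),12)[:2] for p in [(202,115),(689,285),(609,517),(116,340)]]
S2=[onz(s,sc(*p),12)[:2] for p in [(309,514),(235,215),(475,485)]]
T=[onz(t,cr(*p),22)[:2] for p in [(176,124),(434,212),(364,406),(97,310)]]
T2=[onz(s,sc(*p),22)[:2] for p in [(328,527),(287,352),(420,333),(466,503)]]
P=[onz(t,cr(*p),35)[:2] for p in [(366,237),(328,341)]]
P2=[onz(s,sc(*p),35)[:2] for p in [(326,362),(399,349)]]
np.set_printoptions(precision=1,suppress=True)
for n,a in dict(S=S,S2=S2,T=T,T2=T2,P=P,P2=P2).items():
    a=np.array(a);print(n,a.tolist(),'mean',a.mean(0)); print('  edges',np.linalg.norm(a-np.roll(a,-1,0),axis=1),'dir',np.degrees(np.arctan2(*(np.roll(a,-1,0)-a).T[::-1])))
for c,f in((t,'top0'),(s,'scene0')):
    im=cv2.imread(f'pics/{f}.png');hsv=cv2.cvtColor(im,cv2.COLOR_BGR2HSV)
    m=((hsv[...,0]>105)&(hsv[...,0]<130)&(hsv[...,1]>130)).astype(np.uint8)
    n,l,st,ce=cv2.connectedComponentsWithStats(m)
    for i in range(1,n):
        if st[i,4]>15: print(f,ce[i],st[i,2:],onz(c,ce[i],40))
E
python3 m.py
```

```text
S [[572.7107857684766, 38.5136647810497], [503.5748857707002, -144.79333324889717], [417.58227315576465, -112.3818662267935], [487.2246494116678, 71.33819652014814]] mean [495.3 -36.8]
  edges [195.9  91.9 196.5  91.6] dir [-110.7  159.3   69.2  -21. ]
S2 [[570.4983529357033, 37.77010118454598], [501.18792843374575, -145.11318123138676], [485.0950275942848, 70.78653323542426]] mean [518.9 -12.2]
  edges [195.6 216.5  91.6] dir [-110.8   94.3  -21.1]
T [[567.6291272244148, 47.242974500563676], [531.9840992742545, -49.69535017482454], [459.96606009602743, -22.516659692973242], [497.60273633962504, 77.04303810735708]] mean [514.3  13. ]
  edges [103.3  77.  106.4  76.1] dir [-110.2  159.3   69.3  -23.1]
T2 [[569.1717928441919, 52.87333889137693], [529.5072730898222, -46.9155939053237], [459.5159350754281, -17.96506371578147], [499.3427922851511, 80.02334926677645]] mean [514.4  17. ]
  edges [107.4  75.7 105.8  74.9] dir [-111.7  157.5   67.9  -21.2]
P [[521.3089691352858, -24.79959905968643], [483.0983555300921, -10.330083448376968]] mean [502.2 -17.6]
  edges [40.9 40.9] dir [159.3 -20.7]
P2 [[519.4026287941322, -24.494411089027892], [480.77850985076395, -10.190601328822254]] mean [500.1 -17.3]
  edges [41.2 41.2] dir [159.7 -20.3]
top0 [274.1 270.6] [ 13  14 121] [514.9  18.6  40. ]
top0 [204.  316.9] [ 9  9 63] [431.9 148.2  40. ]
top0 [264.5 348.7] [10 11 85] [373.2  37.1  40. ]
scene0 [256.1  74.7] [ 69  29 329] [ 367.9 -728.7   40. ]
```

```bash
cat >> h.py <<'E'
O=np.array([494.3,-36.9,0]);ps=np.radians(-20.8)
EX=np.array([np.cos(ps),np.sin(ps),0]);EY=np.array([-np.sin(ps),np.cos(ps),0])
def F2W(x,y,z): return O+x*EX+y*EY+np.array([0,0,z])
def W2F(P): d=np.asarray(P)-O; return np.array([d@EX,d@EY,d[2]])
E
python3 - <<'E'
from h import *
np.set_printoptions(precision=2,suppress=True)
t=calibration('top');s=calibration('scene')
ims={'top':(t,cv2.imread('pics/top0.png')),'scene':(s,cv2.imread('pics/scene0.png'))}
a=np.radians(99)
pts=dict(lens=(-1,59,40),seat=(0,40.5,22),pinL=(-20,20.5,35),pinR=(20,20.5,35))
for d in (54,115,140): pts['g%d'%d]=(0,-55+d*np.cos(a),44+d*np.sin(a))
for n,(c,im) in ims.items():
    for k,p in pts.items():
        u=proj(c,F2W(*p)); print(n,k,u); cv2.circle(im,tuple(int(round(v*16)) for v in u),16,(0,255,0),-1,cv2.LINE_AA,4)
y=cv2.resize(ims['top'][1][240:330,240:360],None,fx=5,fy=5)
cv2.imwrite('pics/ov_top.png',y)
cv2.imwrite('pics/ov_scene.png',cv2.resize(ims['scene'][1][190:320,300:430],None,fx=4,fy=4))
st=get_state();R=rot(st['orientation']);print(R, W2F(st['position']))
cam=calibration('wrist');print('cam in tool',R.T@(cam['position']-st['position']))
# yaw needed: tool -> x down, tool y -> +-EX with camera on +EY
for sgn in (1,-1):
    T=np.stack([[0,0,-1],sgn*EX,np.cross([0,0,-1],sgn*EX)],1)
    print(sgn,'camoff',(T@(R.T@(cam['position']-st['position'])))@EY,'rotvec',np.degrees(Ro.from_matrix(T@R.T).as_rotvec()))
E
```

```text
top lens [274.11 270.89]
top seat [284.5  274.93]
top pinL [290.37 287.91]
top pinR [297.83 267.55]
top g54 [337.77 289.82]
top g115 [344.02 288.3 ]
top g140 [346.85 287.62]
scene lens [359.47 287.81]
scene seat [356.31 284.41]
scene pinL [363.45 272.14]
scene pinR [345.68 275.17]
scene g54 [347.57 226.37]
scene g115 [348.28 205.87]
scene g140 [348.6  196.92]
[[-0.    0.34  0.94]
 [-0.    0.94 -0.34]
 [-1.   -0.   -0.  ]] [-487.9   483.35  230.43]
cam in tool [-143.51   -0.53  -82.58]
1 camoff 82.57986577004239 rotvec [  0.03  -0.1  -91.16]
-1 camoff -82.57986577004239 rotvec [ 0.1   0.03 88.84]
```

```bash
python3 -c "
import cv2,numpy as np
a=cv2.imread('pics/ov_top.png');b=cv2.imread('pics/ov_scene.png');a=cv2.resize(a,(400,300));b=cv2.resize(b,(400,400))
c=np.zeros((400,800,3),np.uint8);c[:300,:400]=a;c[:,400:]=b;cv2.imwrite('pics/ov.png',c)"
```

```text
(no output)
```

View pics/ov.png

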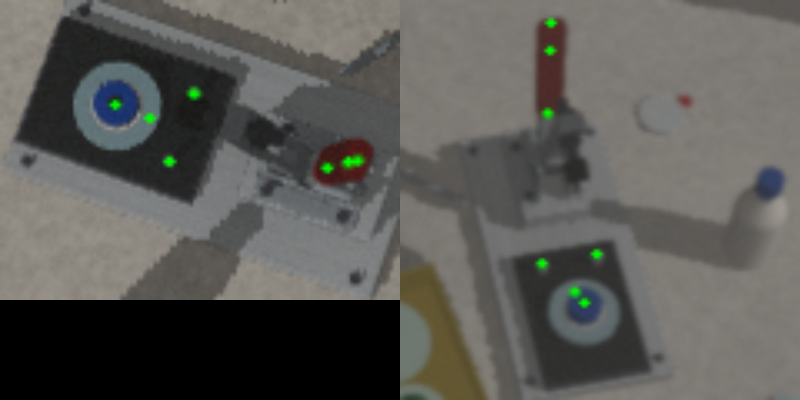

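Call:
jog_arm --slide '[[3.2, -5.3, 0], [6.4, -10.7, 0], [9.5, -16.0, 0], [12.7, -21.4, 0], [15.9, -26.7, 0], [19.1, -32.0, 0], [22.3, -37.4, 0], [25.4, -42.7, 0], [28.6, -48.1, 0], [31.8, -53.4, 0]]' --dr '[[0, 0, -9.1], [0, 0, -18.2], [0, 0, -27.4], [0, 0, -36.5], [0, 0, -45.6], [0, 0, -54.7], [0, 0, -63.8], [0, 0, -73], [0, 0, -82.1], [0, 0, -91.2]]' --jaw '[0.35, 0.35, 0.35, 0.35, 0.35, 0.35, 0.35, 0.35, 0.35, 0.35]'

```text
clock: 1.4
position: [528.5, 52.3, 230.4]
orientation: [-1.877, 1.569, 2.466]
force: [0.6, 0.6, 0.6]
grip_width: 30.0
```

Call:
jog_arm --slide '[[0, 0, 0]]' --dr '[[0, 0, 0]]' --jaw '[0.35]'

```text
clock: 1.52
position: [529.8, 48.5, 230.0]
orientation: [-1.261, 1.569, 3.076]
force: [-0.0, 0.5, -0.8]
grip_width: 30.4
```

```bash
python3 - <<'E'
from h import *
np.set_printoptions(precision=2,suppress=True)
st=get_state();c=calibration('wrist');im=camera('wrist');cv2.imwrite('pics/w1.png',im[:,:,::-1])
R=rot(st['orientation']);print(st['clock'],st['position'],W2F(st['position']),st['grip_width'],st['force'],st['q'])
T=np.stack([[0,0,-1],EX,np.cross([0,0,-1],EX)],1);print(np.degrees(Ro.from_matrix(T@R.T).as_rotvec()))
b=cv2.cvtColor(im,cv2.COLOR_RGB2HSV);m=((b[...,0]>105)&(b[...,0]<130)&(b[...,1]>130)).astype(np.uint8)
n,l,s,ce=cv2.connectedComponentsWithStats(m)
for i in range(1,n):
    if s[i,4]>60:print(ce[i],s[i],W2F(onz(c,ce[i],40)))
E
```

```text
1.525 [529.77  48.54 230.  ] [  2.82  92.47 230.  ] 30.39412184177344 [-0.01  0.46 -0.81] [-0.06 -0.    1.77  0.    1.37  0.32]
[-0.   -0.08  0.73]
[192.67 143.17] [183 135  20  18 261] [-115.18  157.72   40.  ]
[318.   242.04] [307 230  23  25 439] [-0.55 59.52 40.  ]
[167.95 305.12] [156 293  25  25 452] [-164.11  -10.72   40.  ]
```

View pics/w1.png

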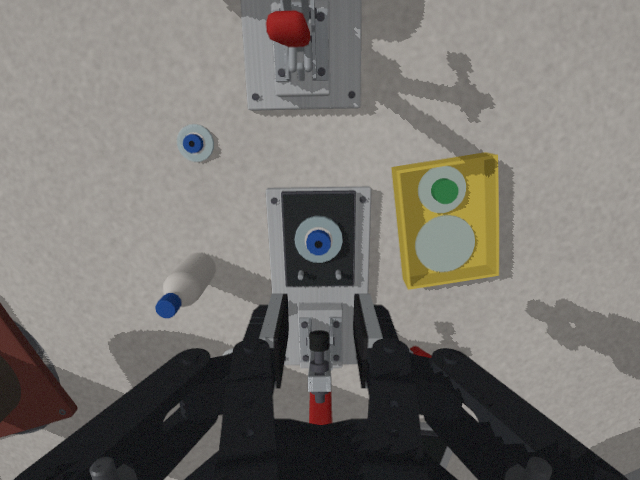

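Call:
jog_arm --slide '[[-0.1, 0.6, -4], [-0.1, 0.6, -8], [-0.1, 0.6, -12], [-0.1, 0.6, -16], [-0.1, 0.6, -19], [-0.1, 0.6, -19], [-0.1, 0.6, -19]]' --dr '[[0, 0, 0.7], [0, 0, 0.7], [0, 0, 0.7], [0, 0, 0.7], [0, 0, 0.7], [0, 0, 0.7], [0, 0, 0.7]]' --jaw '[0.35, 0.35, 0.35, 0.35, 0.35, 0.35, 0.35]'

```text
clock: 2.45
position: [528.3, 57.3, 41.1]
orientation: [-2.081, 1.569, 2.273]
force: [0.6, -0.1, 0.9]
grip_width: 30.0
```

```bash
cat > look.py <<'E'
from h import *
import sys
np.set_printoptions(precision=2,suppress=True)
st=get_state();R=rot(st['orientation'])
T=np.stack([[0,0,-1],EX,np.cross([0,0,-1],EX)],1)
print(st['clock'],'W',st['position'],'F',W2F(st['position']),'grip',st['grip_width'],'f',st['force'],'rv',np.degrees(Ro.from_matrix(T@R.T).as_rotvec()))
for n in sys.argv[2:]:
    c=calibration(n);im=camera(n);cv2.imwrite(f'pics/{n}_{sys.argv[1]}.png',im[:,:,::-1])
    b=cv2.cvtColor(im,cv2.COLOR_RGB2HSV);m=((b[...,0]>105)&(b[...,0]<130)&(b[...,1]>130)).astype(np.uint8)
    nn,l,s,ce=cv2.connectedComponentsWithStats(m)
    for i in range(1,nn):
        if s[i,4]>30:
            f=W2F(onz(c,ce[i],40))
            if abs(f[0])<40 and -20<f[1]<120: print(n,'lens?',ce[i],s[i,2:],f)
E
python3 look.py 2 wrist
```

```text
2.45 W [528.32  57.27  41.07] F [ -1.64 100.12  41.07] grip 30.02693231034771 f [ 0.56 -0.15  0.85] rv [-0.07 -0.06 -0.24]
wrist lens? [322.65 374.03] [  48   51 1854] [-0.74 62.03 40.  ]
```

View pics/wrist_2.png

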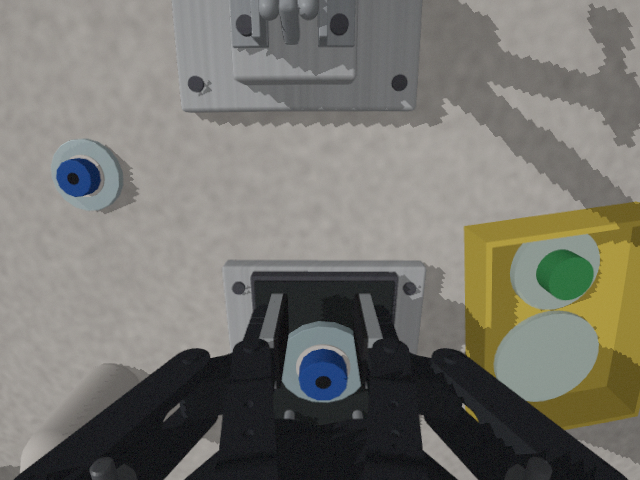

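Call:
jog_arm --slide '[[0.1, 0, -0.7], [0.1, 0, -1.4], [0.1, 0, -1.4], [0.1, 0, -1.4]]' --dr '[[0, 0, 0], [0, 0, 0], [0, 0, 0], [0, 0, 0]]' --jaw '[0.35, 0.35, 0.35, 0.35]'

```text
clock: 3.0
position: [529.8, 57.0, 27.5]
orientation: [-2.858, 1.57, 1.495]
force: [0.4, 0.6, 0.4]
grip_width: 29.7
```

Call:
jog_arm --slide '[[0, 0, -0.15], [0, 0, -0.3], [0, 0, -0.3]]' --dr '[[0, 0, 0], [0, 0, 0], [0, 0, 0]]' --jaw '[0.35, 0.35, 0.35]'

```text
clock: 3.38
position: [529.7, 57.0, 24.4]
orientation: [-2.572, 1.57, 1.781]
force: [-0.5, -0.1, -0.1]
grip_width: 29.9
```

```bash
python3 look.py 3 wrist; python3 -c "
import cv2
im=cv2.imread('pics/wrist_3.png')[260:480,180:470];cv2.imwrite('pics/wc3.png',cv2.resize(im,None,fx=2.7,fy=2.7,interpolation=cv2.INTER_CUBIC))"
```

```text
3.375 W [529.7   56.96  24.35] F [ -0.24 100.31  24.35] grip 29.942774832621858 f [-0.55 -0.13 -0.12] rv [-0.06 -0.01 -0.21]
wrist lens? [319.93 397.58] [  53   54 2186] [-0.67 62.69 40.  ]
```

View pics/wc3.png

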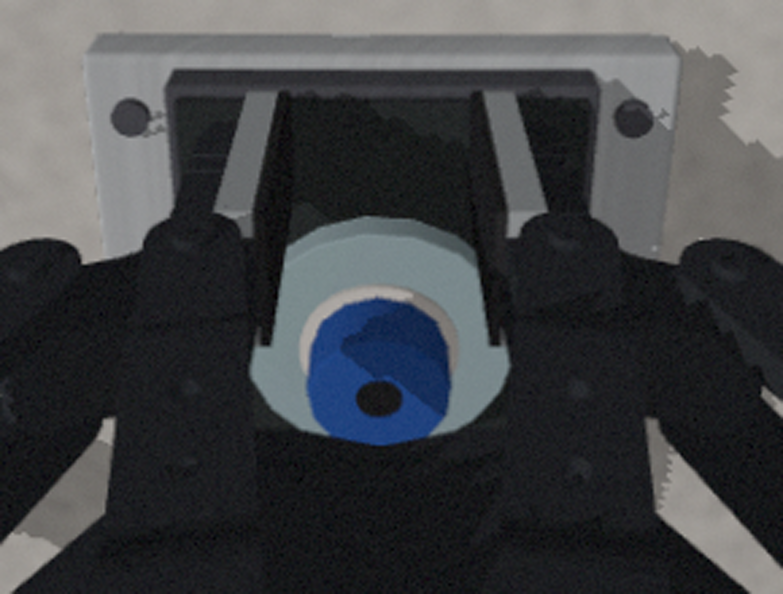

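Call:
jog_arm --slide '[[0, 0, -0.1], [0, 0, -0.15]]' --dr '[[0, 0, 0], [0, 0, 0]]' --jaw '[0.35, 0.35]'

```text
clock: 3.68
position: [529.8, 57.0, 22.9]
orientation: [-2.671, 1.57, 1.682]
force: [-0.5, 0.0, -0.3]
grip_width: 29.8
```

Call:
jog_arm --slide '[[0, 0, -0.05], [0, 0, -0.1]]' --dr '[[0, 0, 0], [0, 0, 0]]' --jaw '[0.35, 0.35]'

```text
clock: 3.92
position: [529.8, 57.0, 21.9]
orientation: [-2.67, 1.57, 1.683]
force: [-0.5, -1.0, 0.0]
grip_width: 29.8
```

Call:
jog_arm --slide '[[0, 0, -0.05], [0, 0, -0.1]]' --dr '[[0, 0, 0], [0, 0, 0]]' --jaw '[0.35, 0.35]'

```text
clock: 4.18
position: [529.8, 57.0, 21.6]
orientation: [-2.437, 1.57, 1.916]
force: [-4.1, -0.1, 10.3]
grip_width: 29.8
```

Call:
jog_arm --slide '[[0, 0, -0.05], [0, 0, -0.1]]' --dr '[[0, 0, 0], [0, 0, 0]]' --jaw '[0.35, 0.35]'

```text
clock: 4.42
position: [529.9, 57.0, 21.6]
orientation: [-2.074, 1.57, 2.28]
force: [-5.6, -0.2, 13.3]
grip_width: 29.5
```

Call:
jog_arm --slide '[[0, 0, 0.24], [0, 0, 0.24], [-0.14, -0.37, 0.24], [-0.28, -0.75, 0.24], [-0.43, -1.12, 0.24], [-0.57, -1.5, 0.24], [-0.71, -1.87, 0.24], [-0.82, -2.15, 0.24], [-0.89, -2.34, 0.24], [-0.89, -2.34, 0.24]]' --dr '[[0, 0, 0], [0, 0, 0], [0, 0, 0], [0, 0, 0], [0, 0, 0], [0, 0, 0], [0, 0, 0], [0, 0, 0], [0, 0, 0], [0, 0, 0]]' --jaw '[0.35, 0.35, 0.35, 0.35, 0.35, 0.35, 0.35, 0.35, 0.35, 0.35]'

```text
clock: 5.68
position: [520.9, 33.4, 23.9]
orientation: [-1.999, 1.57, 2.354]
force: [-1.5, 0.0, -0.7]
grip_width: 30.0
```

```bash
python3 look.py 4 wrist top; python3 -c "
import cv2
im=cv2.imread('pics/wrist_4.png')[260:480,180:470];cv2.imwrite('pics/wc4.png',cv2.resize(im,None,fx=2.7,fy=2.7,interpolation=cv2.INTER_CUBIC))"
```

```text
5.675 W [520.89  33.43  23.94] F [-0.11 75.19 23.94] grip 29.992817000616604 f [-1.53  0.   -0.67] rv [-0.05 -0.05 -0.21]
wrist lens? [320.23 379.97] [  55   58 2332] [-0.42 47.97 40.  ]
top lens? [285.13 273.48] [ 6 12 46] [ 1.34 38.22 40.  ]
```

View pics/wc4.png

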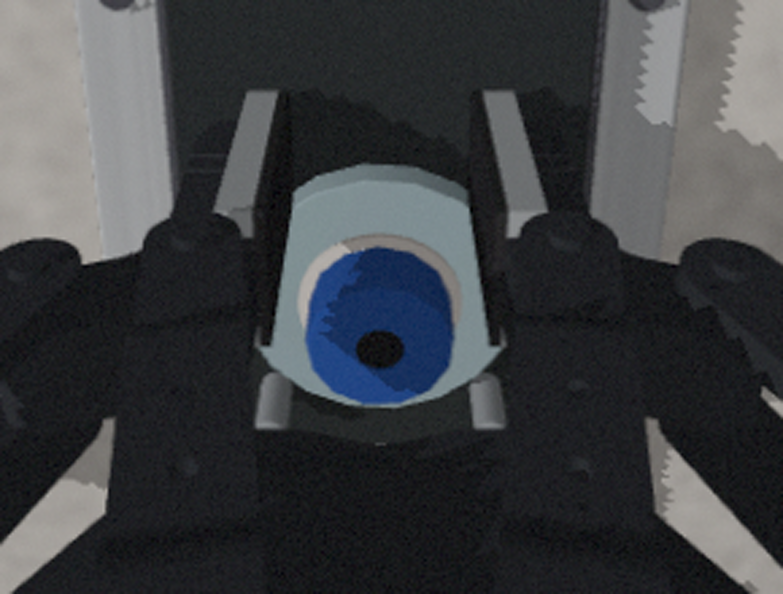

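Call:
jog_arm --slide '[[-0.05, -0.14, 0], [-0.1, -0.28, 0], [-0.14, -0.37, 0], [-0.14, -0.37, 0]]' --dr '[[0, 0, 0], [0, 0, 0], [0, 0, 0], [0, 0, 0]]' --jaw '[0.35, 0.35, 0.35, 0.35]'

```text
clock: 6.28
position: [519.6, 29.8, 24.0]
orientation: [-2.076, 1.57, 2.277]
force: [-0.2, 0.6, 0.6]
grip_width: 29.7
```

Call:
jog_arm --slide '[[-0.03, -0.07, 0], [-0.05, -0.14, 0], [-0.05, -0.14, 0]]' --dr '[[0, 0, 0], [0, 0, 0], [0, 0, 0]]' --jaw '[0.35, 0.35, 0.35]'

```text
clock: 6.65
position: [519.1, 28.4, 24.0]
orientation: [-2.212, 1.57, 2.141]
force: [0.1, -0.5, 0.0]
grip_width: 29.9
```

```bash
python3 look.py 5 wrist; python3 -c "
import cv2
im=cv2.imread('pics/wrist_5.png')[260:480,180:470];cv2.imwrite('pics/wc5.png',cv2.resize(im,None,fx=2.7,fy=2.7,interpolation=cv2.INTER_CUBIC))"
```

```text
6.65 W [519.13  28.4   24.01] F [ 0.02 69.86 24.01] grip 29.90219878295238 f [ 0.07 -0.51  0.  ] rv [-0.05 -0.03 -0.21]
wrist lens? [320.29 378.83] [  55   58 2338] [-0.29 43.21 40.  ]
```

View pics/wc5.png

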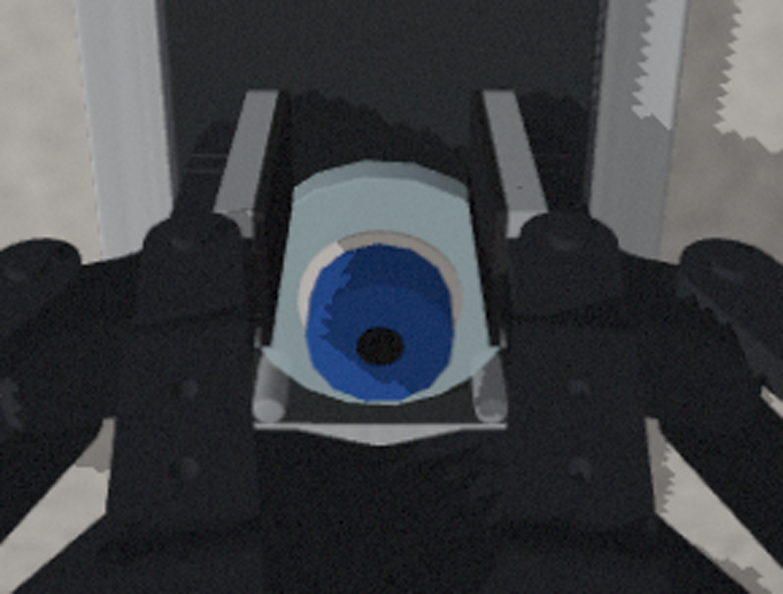

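Call:
jog_arm --slide '[[-0.02, -0.05, 0], [-0.04, -0.09, 0], [-0.04, -0.09, 0]]' --dr '[[0, 0, 0], [0, 0, 0], [0, 0, 0]]' --jaw '[0.35, 0.35, 0.35]'

```text
clock: 7.08
position: [518.9, 27.7, 24.1]
orientation: [-2.557, 1.57, 1.796]
force: [0.7, 2.5, 0.1]
grip_width: 29.8
```

Call:
jog_arm --slide '[[-0.02, -0.05, 0], [-0.04, -0.09, 0], [-0.04, -0.09, 0]]' --dr '[[0, 0, 0], [0, 0, 0], [0, 0, 0]]' --jaw '[0.35, 0.35, 0.35]'

```text
clock: 7.45
position: [518.6, 27.0, 24.2]
orientation: [-2.828, 1.569, 1.525]
force: [2.4, 4.2, 0.1]
grip_width: 29.4
```

Call:
jog_arm --slide '[[0.1, 0.3, 0], [0.3, 0.8, 0], [0.8, 2.0, 0], [1.2, 3.3, 0.5], [1.2, 3.3, 4], [1.2, 3.3, 9], [1.2, 3.3, 14], [1.2, 3.3, 16], [1.2, 3.3, 16]]' --dr '[[0, 0, 0], [0, 0, 0], [0, 0, 0], [0, 0, 0], [0, 0, 0], [0, 0, 0], [0, 0, 0], [0, 0, 0], [0, 0, 0]]' --jaw '[0.35, 0.35, 0.35, 0.35, 0.35, 0.35, 0.35, 0, 0]'

```text
clock: 8.57
position: [532.2, 60.7, 186.7]
orientation: [2.208, 1.566, 0.278]
force: [-0.3, 0.7, -0.0]
grip_width: 0.2
```

```bash
python3 look.py 6 wrist; python3 -c "
import cv2
im=cv2.imread('pics/wrist_6.png')[150:370,180:470];cv2.imwrite('pics/wc6.png',cv2.resize(im,None,fx=2.7,fy=2.7,interpolation=cv2.INTER_CUBIC))"
```

```text
8.575 W [532.24  60.68 186.68] F [  0.81 104.69 186.68] grip 0.23979582128958069 f [-0.31  0.73 -0.03] rv [-0.08  0.28 -0.25]
wrist lens? [318.58 284.84] [ 26  17 344] [-0.29 46.06 40.  ]
```

View pics/wc6.png

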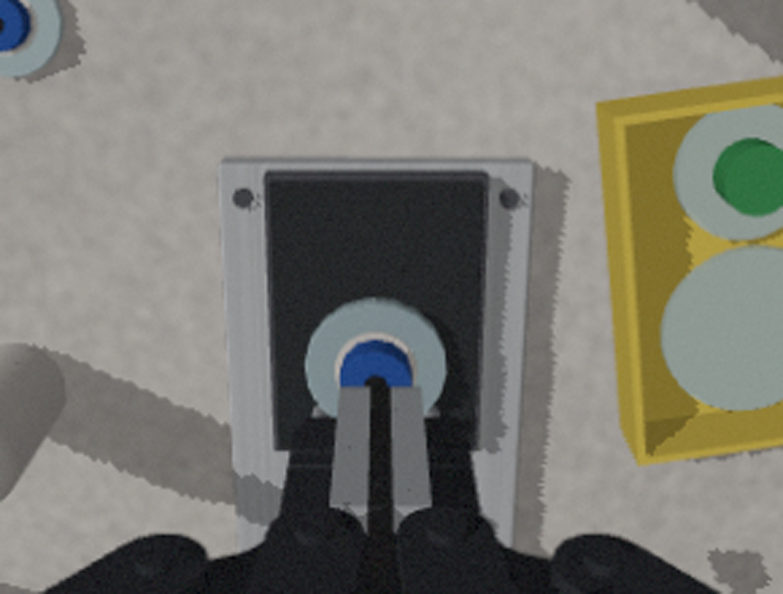

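```bash
python3 look.py 7 scene top; python3 -c "
import cv2,numpy as np
from h import *
t=cv2.imread('pics/top_7.png')[245:305,245:325];s=cv2.imread('pics/scene_7.png')[240:320,310:410]
c=np.zeros((400,800,3),np.uint8);c[:300,:400]=cv2.resize(t,(400,300),interpolation=cv2.INTER_CUBIC);c[:320,400:]=cv2.resize(s,(400,320),interpolation=cv2.INTER_CUBIC);cv2.imwrite('pics/c7.png',c)
for n in('top','scene'): print(n,proj(calibration(n),F2W(0,40.5,40)))"
```

```text
8.625 W [531.    60.61 184.64] F [ -0.32 104.19 184.64] grip 0.04518217255474884 f [-0.26 -0.06 -0.75] rv [-0.09  0.08 -0.24]
top lens? [284.01 273.73] [ 13  13 119] [ 0.21 40.   40.  ]
top [283.71390153 273.74794229]
scene [356.94468144 280.42082129]
```

View pics/c7.png

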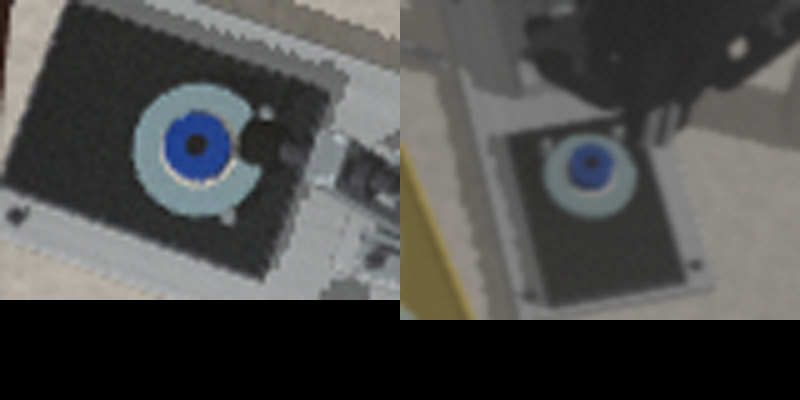

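Call:
jog_arm --slide '[[0, 0, 4], [-0.3, -0.8, 7], [-1.5, -4, 7], [-3, -8, 7], [-4.5, -11.8, 7], [-5.3, -14, 7], [-5.3, -14, 7], [-5.3, -14, 7]]' --dr '[[0, 0, 0], [0, 0, 0], [0, 0, 0], [0, 0, 0], [0, 0, 0], [0, 0, 0], [0, 0, 0], [0, 0, 0]]' --jaw '[0, 0, 0, 0, 0, 0, 0, 0]'

```text
clock: 9.72
position: [476.4, -79.0, 251.5]
orientation: [-1.803, 1.566, 2.55]
force: [1.0, 0.2, -0.4]
grip_width: 0.0
```

```bash
python3 look.py 8 wrist scene
```

```text
9.725 W [476.42 -78.96 251.49] F [ -1.78 -45.66 251.49] grip 0.026051405081224523 f [ 0.95  0.16 -0.39] rv [-0.16 -0.24 -0.22]
wrist lens? [323.78 119.04] [ 25  25 450] [-0.18 39.   40.  ]
```

View pics/wrist_8.png

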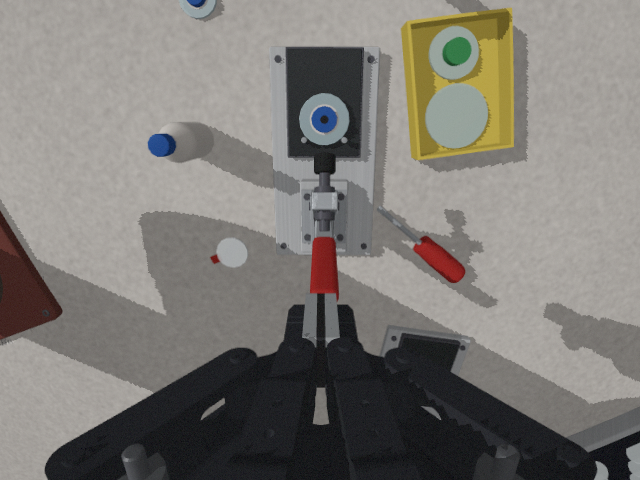

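View pics/scene_8.png

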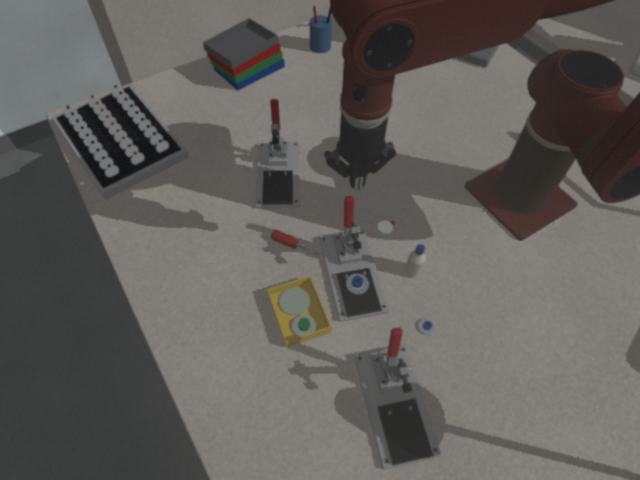

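```bash
python3 - <<'E'
from h import *
c=calibration('wrist');a=np.radians(99);u=np.array([np.cos(a),np.sin(a)]);n=np.array([np.sin(a),-np.cos(a)])
for d in(54,140):
  for s in(-7,7):
    p=np.array([-55,44])+d*u+s*n; print(d,s,p,proj(c,F2W(0,*p)))
print(proj(c,F2W(0,-46+11,165)),proj(c,F2W(0,-46-11,165)))
# where ray at spindle rear-end pixel crosses fixture x=0 plane
for px in ((323,222),(322,228),(324,238),(324,300)):
    o,d=ray(c,px); t=-((o-O)@EX)/(d@EX) if abs(d@EX)>1e-3 else 0
    for z in(130,145,150,182): print(px,z,W2F(onz(c,px,z)))
E
```

```text
54 -7 [-70.3612795   96.24012914] [323.07430128 246.29465036]
54 7 [-56.53364273  98.43021165] [323.20115039 232.36963451]
140 -7 [-83.81464349 181.18132643] [323.35926825 306.23713854]
140 7 [-69.98700672 183.37140894] [323.53814777 289.54135206]
[323.82010677 231.30867621] [323.56293293 261.15990614]
(323, 222) 130 [ -0.41999978 -38.19634826 130.        ]
(323, 222) 145 [ -0.50161083 -33.99556165 145.        ]
(323, 222) 150 [ -0.52881452 -32.59529944 150.        ]
(323, 222) 182 [ -0.7029181  -23.63362134 182.        ]
(322, 228) 130 [ -1.16949363 -43.09281666 130.        ]
(322, 228) 145 [ -1.20877208 -38.61546969 145.        ]
(322, 228) 150 [ -1.22186489 -37.1230207  150.        ]
(322, 228) 182 [ -1.30565891 -27.57134717 182.        ]
(324, 238) 130 [  0.47130148 -51.35740594 130.        ]
(324, 238) 145 [  0.3393483  -46.41326176 145.        ]
(324, 238) 150 [  0.29536391 -44.7652137  150.        ]
(324, 238) 182 [ 1.38638083e-02 -3.42177061e+01  1.82000000e+02]
(324, 300) 130 [   0.93888485 -106.496669    130.        ]
(324, 300) 145 [  0.78052182 -98.43817116 145.        ]
(324, 300) 150 [  0.72773414 -95.75200521 150.        ]
(324, 300) 182 [  0.38989301 -78.56054315 182.        ]
```

Call:
jog_arm --slide '[[0.15, -0.05, -3], [0.15, -0.05, -6], [0.15, -0.05, -8], [0.15, -0.05, -8.4], [0.15, -0.05, -8.4]]' --dr '[[0, 0, 0], [0, 0, 0], [0, 0, 0], [0, 0, 0], [0, 0, 0]]' --jaw '[0, 0, 0, 0, 0]'

```text
clock: 10.45
position: [478.5, -78.7, 168.3]
orientation: [-1.832, 1.567, 2.523]
force: [-0.5, -0.4, 0.1]
grip_width: 0.0
```

```bash
python3 look.py 9 wrist; cat > plan.py <<'E'
from h import *
np.set_printoptions(precision=2,suppress=True)
st=get_state();p0=W2F(st['position'])
piv=np.array([-39.6,61.7])
for d in (118,112):
  for phi in range(99,178,5):
    al=min(67,65/58*(phi-99)); b=np.radians(229-al); pin=piv+23.5*np.array([np.cos(b),np.sin(b)])
    a=np.radians(phi);u=np.array([np.cos(a),np.sin(a)]);n=np.array([np.sin(a),-np.cos(a)])
    C=pin+d*u+7*n; T=F2W(0,C[0]+11,C[1])
    print(d,phi,'pin',pin,'tcpF',C[0]+11,C[1],'slide cm',(T-st['position'])/10)
E
python3 plan.py
```

```text
10.45 W [478.54 -78.73 168.3 ] F [  0.12 -44.7  168.3 ] grip 0.03896374169751953 f [-0.52 -0.39  0.14] rv [-0.14 -0.19 -0.34]
wrist lens? [321.77 119.13] [ 33  35 782] [-0.18 39.11 40.  ]
118 99 pin [-55.02  43.96] tcpF -55.562835671858195 161.60659031027274 slide cm [-0.43 -0.98 -0.73]
118 104 pin [-56.68  45.55] tcpF -67.430190094323 161.7428201031247 slide cm [-0.85 -2.09 -0.71]
118 109 pin [-58.17  47.3 ] tcpF -78.96878854466786 161.14908840716322 slide cm [-1.26 -3.17 -0.77]
118 114 pin [-59.49  49.18] tcpF -90.08790572968681 159.8265185798154 slide cm [-1.66 -4.21 -0.9 ]
118 119 pin [-60.62  51.18] tcpF -100.70035429181928 157.7815130004454 slide cm [-2.03 -5.2  -1.11]
118 124 pin [-61.54  53.28] tcpF -110.72317286315193 155.0257393531656 slide cm [-2.39 -6.14 -1.38]
118 129 pin [-62.26  55.47] tcpF -120.07827842163243 151.5760790630031 slide cm [-2.72 -7.01 -1.73]
118 134 pin [-62.76  57.71] tcpF -128.69307778426068 147.45453792200644 slide cm [-3.03 -7.82 -2.14]
118 139 pin [-63.04  59.99] tcpF -136.5010334187181 142.68811921176803 slide cm [-3.31 -8.55 -2.62]
118 144 pin [-6
[... 1604 characters left out ...]
in [-63.09  62.29] tcpF -138.58807717358772 133.7819483862105 slide cm [-3.38 -8.74 -3.51]
112 149 pin [-62.92  64.58] tcpF -144.32057787300542 128.2624023095037 slide cm [-3.58 -9.28 -4.06]
112 154 pin [-62.53  66.84] tcpF -149.1269802737949 122.23067464158903 slide cm [-3.75 -9.73 -4.66]
112 159 pin [-61.95  68.96] tcpF -153.0022602538056 115.6341727023653 slide cm [ -3.89 -10.09  -5.32]
112 164 pin [-61.95  68.96] tcpF -156.6816765873088 106.56211509088341 slide cm [ -4.02 -10.43  -6.23]
112 169 pin [-61.95  68.96] tcpF -159.55640971143868 97.20389713411795 slide cm [ -4.12 -10.7   -7.17]
112 174 pin [-61.95  68.96] tcpF -161.60458117130912 87.6307405213664 slide cm [ -4.2  -10.9   -8.12]
```

View pics/wrist_9.png

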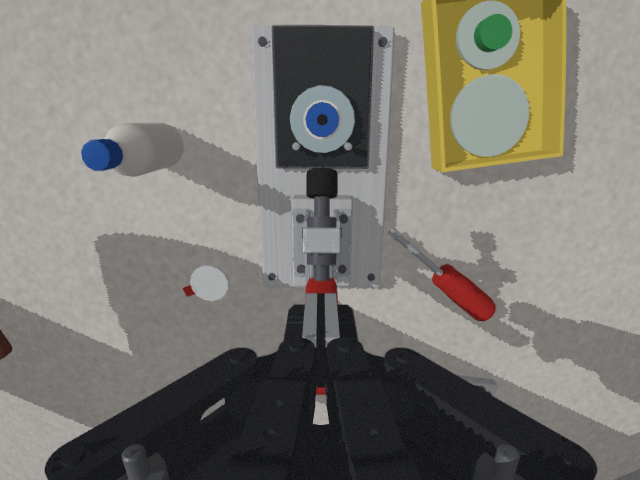

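Call:
jog_arm --slide '[[-0.43, -1.0, -0.7], [-0.85, -2.1, -0.7], [-1.26, -3.17, -0.77], [-1.66, -4.2, -0.9], [-2.03, -5.2, -1.1], [-2.39, -6.14, -1.4], [-2.39, -6.14, -1.4]]' --dr '[[0, 0, 0], [0, 0, 0], [0, 0, 0], [0, 0, 0], [0, 0, 0], [0, 0, 0], [0, 0, 0]]' --jaw '[0, 0, 0, 0, 0, 0, 0]'

```text
clock: 11.38
position: [454.2, -141.0, 154.2]
orientation: [-1.772, 1.566, 2.582]
force: [0.0, 1.2, -0.3]
grip_width: 0.1
```

```bash
python3 look.py 10 wrist scene; python3 plan.py | grep ^118 | tail -11
```

```text
11.375 W [ 454.17 -140.98  154.16] F [  -0.55 -111.55  154.16] grip 0.10084111508962378 f [ 0.03  1.23 -0.27] rv [-0.13 -0.21 -0.26]
118 124 pin [-61.54  53.28] tcpF -110.72317286315193 155.0257393531656 slide cm [ 0.03 -0.    0.05]
118 129 pin [-62.26  55.47] tcpF -120.07827842163243 151.5760790630031 slide cm [-0.3  -0.88 -0.29]
118 134 pin [-62.76  57.71] tcpF -128.69307778426068 147.45453792200644 slide cm [-0.6  -1.68 -0.7 ]
118 139 pin [-63.04  59.99] tcpF -136.5010334187181 142.68811921176803 slide cm [-0.88 -2.41 -1.18]
118 144 pin [-63.09  62.29] tcpF -143.4421791398374 137.30865989996536 slide cm [-1.13 -3.06 -1.72]
118 149 pin [-62.92  64.58] tcpF -149.4635816772181 131.35263075896404 slide cm [-1.34 -3.62 -2.31]
118 154 pin [-62.53  66.84] tcpF -154.51974455158992 124.86090152232352 slide cm [-1.52 -4.09 -2.96]
118 159 pin [-61.95  68.96] tcpF -158.60374281278882 117.7843803996371 slide cm [-1.67 -4.48 -3.67]
118 164 pin [-61.95  68.96] tcpF -162.44924676293874 108.21593922578542 slide cm [-1.8  -4.84 -4.63]
118 169 pin [-61.95  68.96] tcpF -165.44617281212464 98.34875110637724 slide cm [-1.91 -5.12 -5.61]
118 174 pin [-61.95  68.96] tcpF -167.57171254351877 88.25791130097232 slide cm [-1.98 -5.32 -6.62]
```

View pics/wrist_10.png

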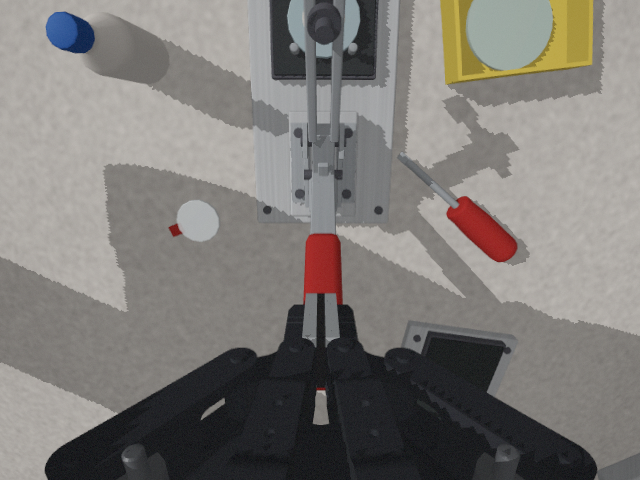

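View pics/scene_10.png

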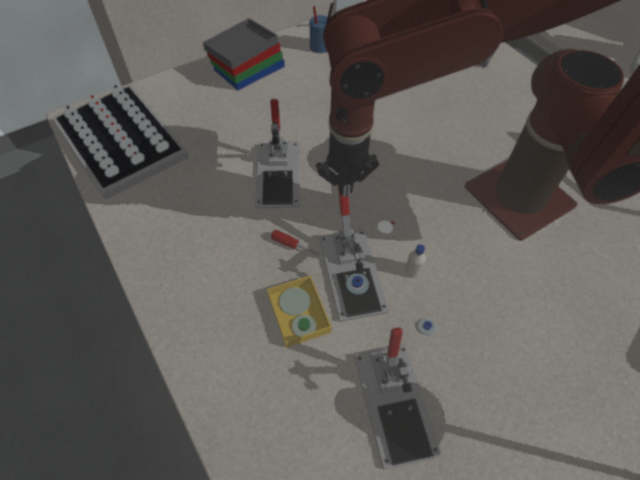

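```bash
cat > plan2.py <<'E'
from h import *
import sys
np.set_printoptions(precision=2,suppress=True)
st=get_state();p0=W2F(st['position'])
pin=np.array([-62,68.5]);d=float(sys.argv[1])
for phi in range(128,180,4):
    a=np.radians(phi);u=np.array([np.cos(a),np.sin(a)]);n=np.array([np.sin(a),-np.cos(a)])
    C=pin+d*u+7*n; T=F2W(0,C[0]+11,C[1])
    print(phi,'tcpF',C[0]+11,C[1],'slide cm',(T-st['position'])/10)
E
python3 plan2.py 110
```

```text
128 tcpF -113.20668701057534 159.49081322401904 slide cm [-0.05 -0.23  0.5 ]
132 tcpF -119.40235292113266 154.9298450470254 slide cm [-0.27 -0.81  0.04]
136 tcpF -125.26476944403865 149.94779935286024 slide cm [-0.48 -1.36 -0.45]
140 tcpF -130.7653754752818 144.5689481673522 slide cm [-0.68 -1.87 -0.99]
144 tcpF -135.8773726151969 138.8194967127967 slide cm [-0.86 -2.35 -1.57]
148 tcpF -140.57585572757444 132.72745573874752 slide cm [-1.03 -2.79 -2.18]
152 tcpF -144.83793427498074 126.32250505646046 slide cm [-1.18 -3.19 -2.82]
156 tcpF -148.6428438391555 119.63584894183626 slide cm [-1.31 -3.55 -3.48]
160 tcpF -151.97204728317024 112.70006411132493 slide cm [-1.43 -3.86 -4.18]
164 tcpF -154.80932506249607 105.54894101143815 slide cm [-1.53 -4.12 -4.89]
168 tcpF -157.1408542449943 98.21731919509017 slide cm [-1.61 -4.34 -5.63]
172 tcpF -158.95527585485226 90.74091758679818 slide cm [-1.68 -4.51 -6.37]
176 tcpF -160.2437502123718 83.15616046367258 slide cm [-1.72 -4.63 -7.13]
```

Follow this arc to about 160°, then check.

Call:
jog_arm --slide '[[-0.4, -1.1, -0.3], [-0.68, -1.87, -1.0], [-0.86, -2.35, -1.6], [-1.03, -2.8, -2.2], [-1.18, -3.2, -2.8], [-1.31, -3.55, -3.5], [-1.4, -3.8, -4.0], [-1.4, -3.8, -4.0]]' --dr '[[0, 0, 0], [0, 0, 0], [0, 0, 0], [0, 0, 0], [0, 0, 0], [0, 0, 0], [0, 0, 0], [0, 0, 0]]' --jaw '[0, 0, 0, 0, 0, 0, 0, 0]'

```text
clock: 12.48
position: [440.4, -178.3, 114.2]
orientation: [-1.904, 1.566, 2.45]
force: [-0.7, 1.5, 2.3]
grip_width: 0.4
```

```bash
python3 look.py 11 wrist top; python3 plan2.py 110 | tail -5;python3 -c "
import cv2,numpy as np
t=cv2.imread('pics/top_11.png')[240:330,240:360];w=cv2.imread('pics/wrist_11.png')
c=np.zeros((480,800,3),np.uint8);c[:300,:400]=cv2.resize(t,(400,300),interpolation=cv2.INTER_CUBIC);c[:,400:]=w[:,120:520];cv2.imwrite('pics/c11.png',c)"
```

```text
12.475 W [ 440.44 -178.27  114.18] F [  -0.14 -151.29  114.18] grip 0.42410888906486144 f [-0.73  1.45  2.33] rv [-0.17 -0.21 -0.29]
160 tcpF -151.97204728317024 112.70006411132493 slide cm [-0.02 -0.08 -0.18]
164 tcpF -154.80932506249607 105.54894101143815 slide cm [-0.12 -0.35 -0.89]
168 tcpF -157.1408542449943 98.21731919509017 slide cm [-0.2  -0.57 -1.62]
172 tcpF -158.95527585485226 90.74091758679818 slide cm [-0.26 -0.74 -2.37]
176 tcpF -160.2437502123718 83.15616046367258 slide cm [-0.31 -0.86 -3.13]
```

View pics/c11.png

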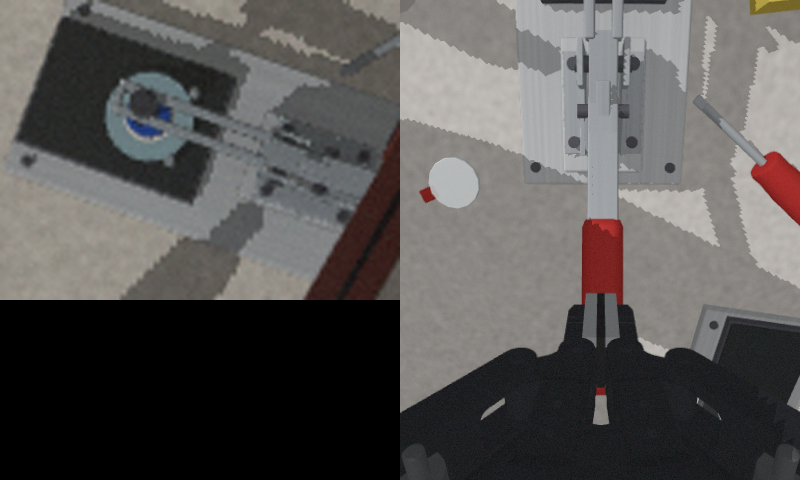

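Call:
jog_arm --slide '[[-0.07, -0.2, -0.5], [-0.14, -0.4, -1.0], [-0.2, -0.57, -1.5], [-0.25, -0.7, -2.0], [-0.27, -0.75, -2.4], [-0.27, -0.78, -2.6], [-0.27, -0.78, -2.6]]' --dr '[[0, 0, 0], [0, 0, 0], [0, 0, 0], [0, 0, 0], [0, 0, 0], [0, 0, 0], [0, 0, 0]]' --jaw '[0, 0, 0, 0, 0, 0, 0]'

```text
clock: 13.45
position: [437.6, -186.0, 88.5]
orientation: [-1.831, 1.566, 2.524]
force: [-2.0, 0.7, 1.8]
grip_width: 0.3
```

```bash
python3 look.py 12 wrist
```

```text
13.45 W [ 437.63 -186.03   88.49] F [  -0.02 -159.53   88.49] grip 0.2986226534579566 f [-2.01  0.71  1.79] rv [-0.17 -0.23 -0.3 ]
```

View pics/wrist_12.png

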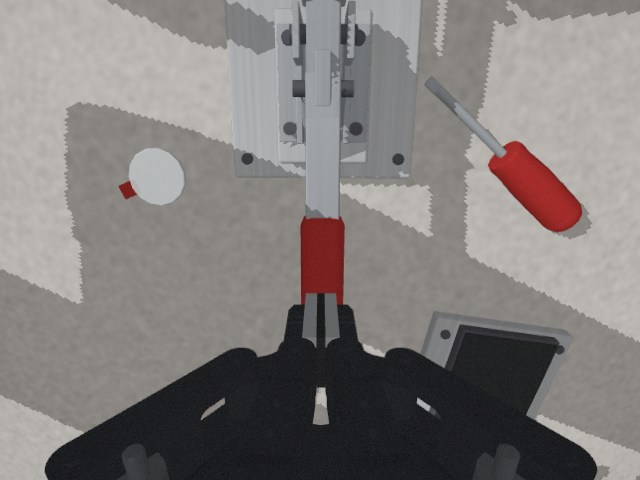

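Call:
jog_arm --slide '[[0, 0, -0.1], [0, 0, -0.2], [0, 0, -0.2]]' --dr '[[0, 0, 0], [0, 0, 0], [0, 0, 0]]' --jaw '[0, 0, 0]'

```text
clock: 13.88
position: [437.6, -186.3, 87.3]
orientation: [-1.7, 1.566, 2.655]
force: [-4.6, 0.7, 8.4]
grip_width: 0.1
```

Call:
jog_arm --slide '[[0, 0, -0.1], [0, 0, -0.2], [0, 0, -0.2]]' --dr '[[0, 0, 0], [0, 0, 0], [0, 0, 0]]' --jaw '[0, 0, 0]'

```text
clock: 14.25
position: [437.6, -186.6, 86.4]
orientation: [-1.576, 1.566, 2.779]
force: [-7.1, 2.3, 12.4]
grip_width: 0.4
```

Call:
jog_arm --slide '[[0, 0, 0.5], [0, 0, 1.5], [0, 0, 4], [0, 0, 9], [0, 0, 14], [0, 0, 15], [0, 0, 15]]' --dr '[[0, 0, 0], [0, 0, 0], [0, 0, 0], [0, 0, 0], [0, 0, 0], [0, 0, 0], [0, 0, 0]]' --jaw '[0, 0, 0, 0, 0, 0, 0]'

```text
clock: 15.12
position: [438.0, -186.8, 237.1]
orientation: [-1.47, 1.568, 2.885]
force: [1.3, 0.7, -0.0]
grip_width: -0.4
```

```bash
python3 look.py 13 wrist scene top; python3 - <<'E'
from h import *
c=calibration('wrist')
for nm,phi,pin in(('locked',174,(-62,69)),('sprung',157,(-62.2,68))):
    a=np.radians(phi);u=np.array([np.cos(a),np.sin(a)]);n=np.array([np.sin(a),-np.cos(a)])
    for d in(54,140):
        P=np.array(pin)+d*u+7*n
        print(nm,d,[(k,proj(calibration(k),F2W(0,*P)).round(1)) for k in('wrist','scene','top')])
t=cv2.imread('pics/top_13.png')[240:330,240:400];w=cv2.imread('pics/scene_13.png')[170:330,300:420]
o=np.zeros((480,800,3),np.uint8);o[:240,:427]=cv2.resize(t,(427,240),interpolation=cv2.INTER_CUBIC);o[:480,430:790]=cv2.resize(w,(360,480),interpolation=cv2.INTER_CUBIC);cv2.imwrite('pics/c13.png',o)
E
```

```text
15.125 W [ 437.98 -186.8   237.07] F [   0.58 -160.13  237.07] grip -0.3736888810596171 f [ 1.28  0.66 -0.05] rv [-0.05 -0.18 -0.33]
locked 54 [('wrist', array([323.7, 168.2])), ('scene', array([341.9, 212.1])), ('top', array([365.6, 300.5]))]
locked 140 [('wrist', array([322.9, 267.4])), ('scene', array([334. , 181.2])), ('top', array([412.9, 316.6]))]
sprung 54 [('wrist', array([323.7, 163. ])), ('scene', array([342.8, 210.4])), ('top', array([362.9, 298.8]))]
sprung 140 [('wrist', array([322.9, 272.4])), ('scene', array([335.8, 174. ])), ('top', array([409.5, 313.1]))]
```

View pics/wrist_13.png

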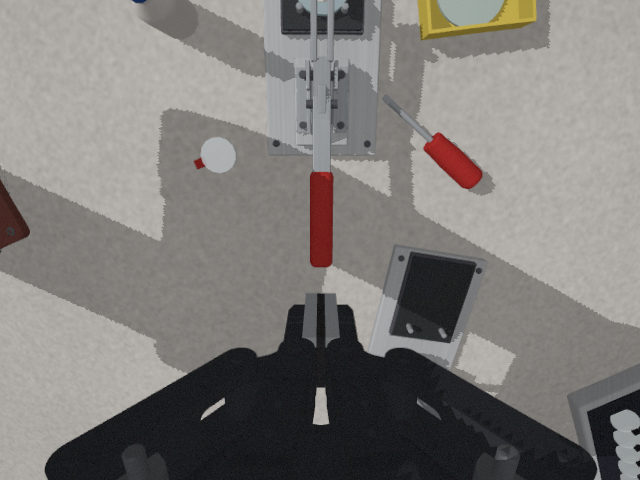

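View pics/c13.png

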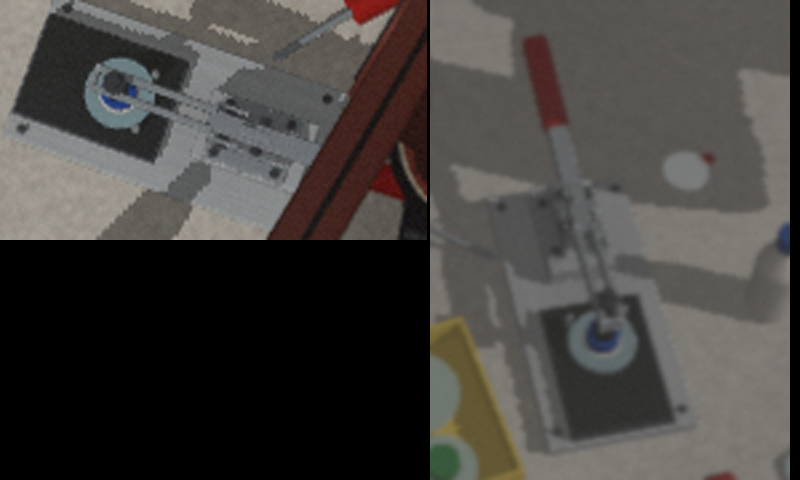

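```bash
python3 - <<'E'
from h import *
out=np.zeros((500,800,3),np.uint8)
for i,(k,(x0,y0)) in enumerate({'top':(255,250),'scene':(328,255)}.items()):
    im=cv2.imread(f'pics/{k}_13.png')[y0:y0+60,x0:x0+60]; im=cv2.resize(im,(400,400),interpolation=cv2.INTER_CUBIC); f=400/60
    c=calibration(k)
    for th in np.arange(0,360,12):
        u=(proj(c,F2W(25*np.cos(np.radians(th)),40.5+25*np.sin(np.radians(th)),28))-(x0,y0)+.5)*f
        cv2.circle(im,tuple(int(v) for v in u),2,(0,255,0),-1)
    for s in(-20,20):
        u=(proj(c,F2W(s,20.5,35))-(x0,y0)+.5)*f; cv2.circle(im,tuple(int(v) for v in u),3,(0,0,255),-1)
    out[:400,400*i:400*i+400]=im
cv2.imwrite('pics/c14.png',out)
E
```

```text
(no output)
```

View pics/c14.png

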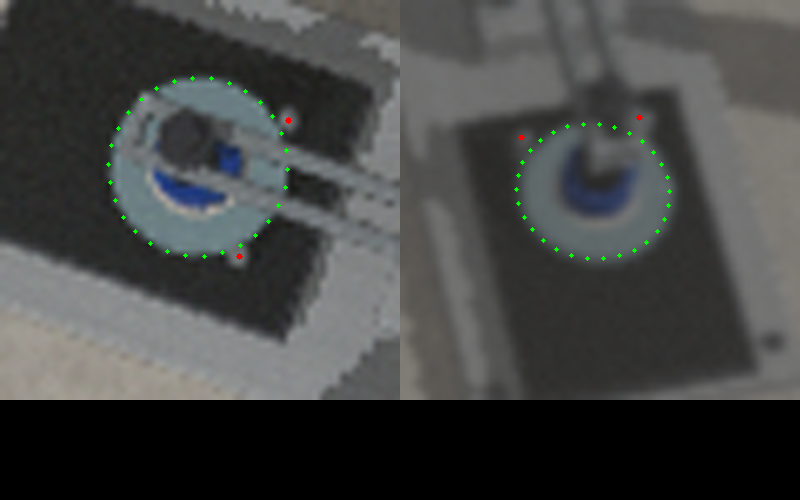

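The glass fills the predicted seat circle in both views, both pins touch it, and the lever is at its locked angle. I'm handing the job in.

```bash
python3 -c "
from bench import *
print(finish_job())"
```

```text
the job is handed in; nothing more can be done
None
```

The lens is against both stop pins and the clamp is locked on its blue block. I handed the job in at about 15 s, with the arm clear of everything; no verdict was reported.

**What I did:** I pushed the lens about 19 mm to its seat with two slightly open fingertips until they met about 5 N from the pins. I then swung the red lever over with the shut fingertips until it pressed back with about 12 N, more than the 9 N dead point, and lifted clear.

**Checks that agreed:**
- **Lens on its seat:** after the push, the top camera put the lens at fixture (0.2, 40.0), against an expected seat of (0, 40.5). With the clamp closed, the glass fills the projected seat circle in the top and scene views, touching both pins.
- **Lever locked:** after letting go, the end of the grip is at scene row 182. Locked predicts 181; sprung back would be 174. In the wrist view the grip is 96 pixels long, against 99 locked and 109 sprung.
- **Other things:** the spray bottle, screwdriver, tray and trial lens look unmoved in the pictures; I did not measure them.

**Small disagreements:**
- **Wrist camera:** up close it read the lens 3 to 6 mm further from the clamp than the other views. I put that down to its calibration and relied on the force and the fixed cameras.
- **Clamp arm:** it came down earlier in the swing than I had planned, so I recalculated the rest of the path.

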